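Set up the slicer and put its plates away

TASK

Get the slicer ready and put its spare plates away: draw the sliding bolt back, lay the blade insert flat and fully home in the slicer's recess, and then push the bolt fully shut over it. Take every grater plate out of the white draining stand and stand it upright and fully down in the bamboo rack, one to a slot, in the free slots between and beside the plain plates, which stay in their slots. The rack and the slicer may be done in either order; leave the jam jar, mug and lemon alone.

Things in the scene. Friction and masses are not known exactly. Their poses are not given: they have to be found in the camera images.
- grater_0: grater plate (may be absent): upright steel plate with dark grating dots, 90 mm wide (its x), 6 mm thick (its y), body 80 mm tall, with a black grip tab 40 mm wide, 6 mm thick that rises from the middle of its top edge, from 80 to 116 mm above the origin; 80 g; all are alike. Origin: middle of the bottom edge (rounded, radius 3 mm); z up the plate. Starts standing loosely in the draining stand
- grater_1: grater plate (may be absent): upright steel plate with dark grating dots, 90 mm wide (its x), 6 mm thick (its y), body 80 mm tall, with a black grip tab 40 mm wide, 6 mm thick that rises from the middle of its top edge, from 80 to 116 mm above the origin; 80 g; all are alike. Origin: middle of the bottom edge (rounded, radius 3 mm); z up the plate. Starts standing loosely in the draining stand
- grater_2: grater plate (may be absent): upright steel plate with dark grating dots, 90 mm wide (its x), 6 mm thick (its y), body 80 mm tall, with a black grip tab 40 mm wide, 6 mm thick that rises from the middle of its top edge, from 80 to 116 mm above the origin; 80 g; all are alike. Origin: middle of the bottom edge (rounded, radius 3 mm); z up the plate. Starts standing loosely in the draining stand
- grater_3: grater plate (may be absent): upright steel plate with dark grating dots, 90 mm wide (its x), 6 mm thick (its y), body 80 mm tall, with a black grip tab 40 mm wide, 6 mm thick that rises from the middle of its top edge, from 80 to 116 mm above the origin; 80 g; all are alike. Origin: middle of the bottom edge (rounded, radius 3 mm); z up the plate. Starts standing loosely in the draining stand
- plain_0: plain slicing plate without a tab, 90 mm wide (its x), 6 mm thick (its y), 70 mm tall, already standing in rack slot 1 and to stay there. Origin: middle of the bottom edge; z up
- plain_1: plain slicing plate without a tab, 90 mm wide (its x), 6 mm thick (its y), 70 mm tall, already standing in rack slot 3 and to stay there. Origin: middle of the bottom edge; z up
- plain_2: plain slicing plate without a tab, 90 mm wide (its x), 6 mm thick (its y), 70 mm tall, already standing in rack slot 5 and to stay there. Origin: middle of the bottom edge; z up
- insert: blade insert: grey slab 70 (its x) x 120 (its y) x 10 mm, alike when turned half round apart from a thin steel strip, with a black grip rib 14 mm thick (x), 44 mm long (y) in its middle, from 10 to 34 mm above its underside; bottom edges rounded 3 mm; 120 g. Origin: centre of the underside; z up. Starts lying flat on the worktop
- slicer: white slicer bed, fixed, 110 (its x) x 205 (its y) x 25 mm, with a rectangular recess 74 x 124 x 10 mm whose length lies along y. The bed reaches from y = -80 mm to y = +125 mm. Origin: on the worktop under the centre of the recess; z up
- recess (a point): centre of the floor of the slicer's recess, 15 mm above the worktop; axes as the slicer's; a seated insert has its origin here and its slab is flush with the bed's top
- bolt (a joint): grey sliding bolt on the slicer's bed at the +y end of the recess: 0 = locked (its tongue reaches 15 mm in over the recess's end and so over a seated insert's edge, 2 mm above it), 0.026 m = fully drawn back, clear of the recess. It slides along the slicer's y, outward (+y) to open; friction 1.5 N, stays where it is left
- bolt_grip (a point): point in the bolt's upright finger grip, 48 mm above the worktop, to pinch: the grip is 24 mm wide (slicer's x), 12 mm thick (y), its top 59 mm above the worktop; moves with the bolt. Low guides (34.5 mm high) stand beside the bolt at x = +-17 to 23 mm
- rack: bamboo storage rack, fixed, 112 (its x) x 172 (its y) mm, 50 mm tall: a floor 10 mm thick with a row of fins with round tops that make seven slots at 22 mm pitch along y, each 9 mm wide and 40 mm deep, for plates 90 mm wide (x, 5 mm play at each end between 30 mm high end walls). Plates stand with their thickness along the rack's y, either face forward. Origin: centre of the underside; z up
- slot0 (a point): middle of the floor of rack slot 0 (empty at the start), 10 mm above the worktop, axes as the rack's; a plate fully home has its origin here
- slot1 (a point): middle of the floor of rack slot 1 (a plain plate stands in it), 10 mm above the worktop, axes as the rack's; a plate fully home has its origin here
- slot2 (a point): middle of the floor of rack slot 2 (empty at the start), 10 mm above the worktop, axes as the rack's; a plate fully home has its origin here
- slot3 (a point): middle of the floor of rack slot 3 (a plain plate stands in it), 10 mm above the worktop, axes as the rack's; a plate fully home has its origin here
- slot4 (a point): middle of the floor of rack slot 4 (empty at the start), 10 mm above the worktop, axes as the rack's; a plate fully home has its origin here
- slot5 (a point): middle of the floor of rack slot 5 (a plain plate stands in it), 10 mm above the worktop, axes as the rack's; a plate fully home has its origin here
- slot6 (a point): middle of the floor of rack slot 6 (empty at the start), 10 mm above the worktop, axes as the rack's; a plate fully home has its origin here
- stand: white plastic draining stand, fixed, 112 (its x) x 200 (its y) x 45 mm, with four slots at 50 mm pitch along y, 9 mm wide and 35 mm deep above a floor 10 mm high. Origin: centre of the underside; z up
- jam_jar: bystander to leave alone: red jam jar with a yellow lid, 71 mm across, 110 mm tall
- mug_b: bystander to leave alone: white mug, 78 mm across without its handle, 97 mm tall
- lemon: bystander to leave alone: lemon, 71 x 53 x 51 mm

How it is judged:
On the way, in this order (a step that is already met when the one before it is completed fails the run):
1. the bolt is drawn back, clear of the recess (value of joint bolt above 0.018 m), for 0.2 s.
2. the insert lies flat and home in the recess with the bolt still drawn back (x of insert in the frame of recess between -0.004 and 0.004 m and y of insert in the frame of recess between -0.004 and 0.004 m and z of insert in the frame of recess between -0.003 and 0.0025 m and angle between insert's own z axis and vertical below 0.04 rad and angle between the y axis of insert and the y axis of slicer, either way round below 0.08 rad and value of joint bolt above 0.01 m), for 0.2 s.
3. the bolt is pushed shut over the seated insert (x of insert in the frame of recess between -0.004 and 0.004 m and y of insert in the frame of recess between -0.004 and 0.004 m and z of insert in the frame of recess between -0.003 and 0.0025 m and angle between insert's own z axis and vertical below 0.04 rad and angle between the y axis of insert and the y axis of slicer, either way round below 0.08 rad and value of joint bolt below 0.004 m), for 0.2 s.
At the end, for the whole second after the job is handed in: Insert flat in the recess (4 mm sideways, 2.5 mm height, 0.04 rad level, 0.08 rad square), bolt within 4 mm of shut; every grater plate in slot 0, 2, 4 or 6 (4 mm across, 7 mm along, 4 mm height, 0.12 rad upright); plain plates likewise in slots 1, 3, 5 (all of step 3 and ((x of grater_0 in the frame of slot0 between -0.007 and 0.007 m and y of grater_0 in the frame of slot0 between -0.004 and 0.004 m and z of grater_0 in the frame of slot0 between -0.003 and 0.004 m and angle between grater_0's own z axis and vertical below 0.12 rad) or (x of grater_0 in the frame of slot2 between -0.007 and 0.007 m and y of grater_0 in the frame of slot2 between -0.004 and 0.004 m and z of grater_0 in the frame of slot2 between -0.003 and 0.004 m and angle between grater_0's own z axis and vertical below 0.12 rad) or (x of grater_0 in the frame of slot4 between -0.007 and 0.007 m and y of grater_0 in the frame of slot4 between -0.004 and 0.004 m and z of grater_0 in the frame of slot4 between -0.003 and 0.004 m and angle between grater_0's own z axis and vertical below 0.12 rad) or (x of grater_0 in the frame of slot6 between -0.007 and 0.007 m and y of grater_0 in the frame of slot6 between -0.004 and 0.004 m and z of grater_0 in the frame of slot6 between -0.003 and 0.004 m and angle between grater_0's own z axis and vertical below 0.12 rad)) and ((x of grater_1 in the frame of slot0 between -0.007 and 0.007 m and y of grater_1 in the frame of slot0 between -0.004 and 0.004 m and z of grater_1 in the frame of slot0 between -0.003 and 0.004 m and angle between grater_1's own z axis and vertical below 0.12 rad) or (x of grater_1 in the frame of slot2 between -0.007 and 0.007 m and y of grater_1 in the frame of slot2 between -0.004 and 0.004 m and z of grater_1 in the frame of slot2 between -0.003 and 0.004 m and angle between grater_1's own z axis and vertical below 0.12 rad) or (x of grater_1 in the frame of slot4 between -0.007 and 0.007 m and y of grater_1 in the frame of slot4 between -0.004 and 0.004 m and z of grater_1 in the frame of slot4 between -0.003 and 0.004 m and angle between grater_1's own z axis and vertical below 0.12 rad) or (x of grater_1 in the frame of slot6 between -0.007 and 0.007 m and y of grater_1 in the frame of slot6 between -0.004 and 0.004 m and z of grater_1 in the frame of slot6 between -0.003 and 0.004 m and angle between grater_1's own z axis and vertical below 0.12 rad)) and ((x of grater_2 in the frame of slot0 between -0.007 and 0.007 m and y of grater_2 in the frame of slot0 between -0.004 and 0.004 m and z of grater_2 in the frame of slot0 between -0.003 and 0.004 m and angle between grater_2's own z axis and vertical below 0.12 rad) or (x of grater_2 in the frame of slot2 between -0.007 and 0.007 m and y of grater_2 in the frame of slot2 between -0.004 and 0.004 m and z of grater_2 in the frame of slot2 between -0.003 and 0.004 m and angle between grater_2's own z axis and vertical below 0.12 rad) or (x of grater_2 in the frame of slot4 between -0.007 and 0.007 m and y of grater_2 in the frame of slot4 between -0.004 and 0.004 m and z of grater_2 in the frame of slot4 between -0.003 and 0.004 m and angle between grater_2's own z axis and vertical below 0.12 rad) or (x of grater_2 in the frame of slot6 between -0.007 and 0.007 m and y of grater_2 in the frame of slot6 between -0.004 and 0.004 m and z of grater_2 in the frame of slot6 between -0.003 and 0.004 m and angle between grater_2's own z axis and vertical below 0.12 rad)) and ((x of grater_3 in the frame of slot0 between -0.007 and 0.007 m and y of grater_3 in the frame of slot0 between -0.004 and 0.004 m and z of grater_3 in the frame of slot0 between -0.003 and 0.004 m and angle between grater_3's own z axis and vertical below 0.12 rad) or (x of grater_3 in the frame of slot2 between -0.007 and 0.007 m and y of grater_3 in the frame of slot2 between -0.004 and 0.004 m and z of grater_3 in the frame of slot2 between -0.003 and 0.004 m and angle between grater_3's own z axis and vertical below 0.12 rad) or (x of grater_3 in the frame of slot4 between -0.007 and 0.007 m and y of grater_3 in the frame of slot4 between -0.004 and 0.004 m and z of grater_3 in the frame of slot4 between -0.003 and 0.004 m and angle between grater_3's own z axis and vertical below 0.12 rad) or (x of grater_3 in the frame of slot6 between -0.007 and 0.007 m and y of grater_3 in the frame of slot6 between -0.004 and 0.004 m and z of grater_3 in the frame of slot6 between -0.003 and 0.004 m and angle between grater_3's own z axis and vertical below 0.12 rad)) and x of plain_0 in the frame of slot1 between -0.007 and 0.007 m and y of plain_0 in the frame of slot1 between -0.004 and 0.004 m and z of plain_0 in the frame of slot1 between -0.003 and 0.004 m and angle between each of plain_0, plain_1, plain_2's own z axis and vertical below 0.12 rad and x of plain_1 in the frame of slot3 between -0.007 and 0.007 m and y of plain_1 in the frame of slot3 between -0.004 and 0.004 m and z of plain_1 in the frame of slot3 between -0.003 and 0.004 m and x of plain_2 in the frame of slot5 between -0.007 and 0.007 m and y of plain_2 in the frame of slot5 between -0.004 and 0.004 m and z of plain_2 in the frame of slot5 between -0.003 and 0.004 m); the robot touches nothing.
It fails at once if the jam jar is moved more than 30 mm (distance of jam_jar from where it was at the start of the episode above 0.03 m).
It fails at once if the mug is moved more than 30 mm (distance of mug_b from where it was at the start of the episode above 0.03 m).
It fails at once if the lemon is moved more than 30 mm (distance of lemon from where it was at the start of the episode above 0.03 m).
Of grater_0, grater_1, grater_2, grater_3 only 2 to 4 are there at a start; the rules pass over those that are not, and their reading is None.
At some moment in a run one of insert may be knocked a few centimetres aside while the robot is not near it.
It also fails if it takes over 210 s, if anything falls off the work surface, if the arm or the gripper's body presses on something with over 40 N, if the wrist force passes 120 N, or if a joint passes its speed limit or range.

ROBOT

A 6-joint arm with a two-finger parallel gripper is mounted at the origin on a cart in front of the work surface, level with it; the furniture and walls round the work are solid. World frame = base frame: x ahead of the robot, y to its left, z up, the work surface at z = 0. Lengths are in m, angles in rad, forces in N, time in s.
With the tool pointing down it reaches from about 0.325 to 0.75 m from the base axis. Payload 7.6 kg.
Tool frame: the origin (TCP) lies midway between the tips of the shut fingers; the grasp point (between the pads) lies 19 mm behind it (manip.grip_depth is the z of the grasp point in the tool frame, in m); z points along the fingers, y is the line along which they close (so a half turn about z gives the same grasp; the last joint's range is limited). The gripper opens to 85 mm and grips with 20 to 120 N. Pads are 22 mm wide; open, the fingers measure 114 mm over their backs; the gripper's body (76 mm by 85 mm) begins 54 mm behind the grasp point. The pads swing forward as they close: fully open they stand 13 mm farther back than shut.
Start: joints at [-1.305, 0.052, 1.401, -0, 1.689, -0.07], TCP at [0.173, -0.496, 0.231] pointing down, gripper open.
Joint ranges: [-2.9, 2.9], [-0.91, 2.17], [0.12, 2.37], [-1.06, 4.2], [0.26, 2.73], [-2.93, 2.93]. Speed limits (rad/s): [2.57, 2.57, 3.01, 3.14, 3.14, 3.14].

INTERFACE

Orientations are given as a 3x3 rotation matrix whose columns are the frame's x, y, z axes.
In Python, from cell import manip gives the robot as it stands.
- The arm moves only by the tool servo_tool, never from a script. Its arguments are lists of equal length, an entry for each row: "xyz": the shift along the tool's x, y, z in mm, a list of three; "dr": the turn, a rotation vector about the tool's x, y, z in degrees, a list of three. A call has 1 to 12 rows; each row shifts and turns the commanded pose from where the row before left it, along the tool's axes as they then stand; what a row does not reach is not made up. A row lasts 1/12 s, in which the tool goes at most 41.7 mm and 7.16 degrees, less where a joint would pass 70% of its speed; a pose out of reach is approached as far as the arm can. A call with a gripper value outside its range is refused whole. "grip" is the finger opening in mm, from 0 to 85.4, set as the call begins (left out, the last holds). The fingers move at their own pace and stop on an object; "grip_force" is the grip in N (left out, the last holds). Time passes only in rows, so rows that do not move let the fingers close. It gives the time, the measured TCP pose, the force, the opening and the grip force at its end, in the units of the state.
- manip.sense(): the state, without advancing time (a new reading comes with each control period).
- manip.get_image(name): name is "scene" or "top"; returns a dict with "frame" (480x640x3 uint8, red, green, blue), "range_z" (480x640 float32, m along the optical axis (not along the pixel's ray), 0 where there is no reading), "fx", "fy", "cx", "cy" (pixels), "eye" and "orientation" of the camera in the world. Camera axes: x right, y down, z forward; pixel columns grow to the right and rows downward; lengths in m; the calibration is good to about 2 mm. A picture is of the moment at which its call begins.
- manip.hand_in(): hands the job in; it is judged then, once.
The state is a dict: "t": time; "joints": joint angles; "joint_velocities": joint speeds; "effort": joint torques, N m; "ee_pos": TCP position; "tcp_rot": TCP orientation; "ft_force": force on the tool from outside, world axes, zero at the start; "ft_torque": the same for the moment, N m; "gripper_width": finger opening in m; "finger_force": force on a finger pad.
Only numpy, scipy, OpenCV 4.12 (cv2) and the standard library are available. Lean on these libraries where they do the work, as an engineer would, in place of code of your own. Each camera call takes 0.05 s, during which the arm holds its last target. There are 200 camera calls.

## Working session

There is one attempt and no reset: what is moved stays moved. The work goes in short steps, Python scripts to look and compute and a tool call to move; the robot and the scene stay as the last step left them, time stands still between calls to the robot, and variables do not carry over. Pictures are saved under pics/ and viewed, at most 14 in all, crops included, and the job is handed in when it is done.

Besides the shell and the picture viewer there is one more tool, called after "Call:" as a command line: name --argument value ..., lists and objects as JSON in quotes. servo_tool: Moves the arm, as the interface text tells. Its arguments: {"type":"object","properties":{"xyz":{"type":"array"},"dr":{"type":"array"},"grip":{"type":"number"},"grip_force":{"type":"number"}},"required":["xyz","dr"]}

```bash
ls; mkdir -p pics; cat > h.py <<'E'
from cell import manip
import numpy as np, cv2
def cam(n): return manip.get_image(n)
def pts(im):
    v,u=np.mgrid[0:480,0:640]; z=im["range_z"]
    c=np.stack([(u-im["cx"])/im["fx"]*z,(v-im["cy"])/im["fy"]*z,z],-1)
    return c@np.array(im["orientation"]).T+np.array(im["eye"])
E
python3 - <<'E'
from h import *
s=manip.sense(); print({k:np.round(v,3).tolist() for k,v in s.items()}, manip.grip_depth)
for n in("scene","top"):
    im=cam(n); print(n,im["fx"],im["eye"],np.round(im["orientation"],3).tolist())
    cv2.imwrite(f"pics/{n}0.png",im["frame"][:,:,::-1]); np.savez(f"{n}0.npz",**im)
E
```

```text
pics
{'t': 0.0, 'joints': [-1.305, 0.053, 1.402, -0.0, 1.689, -0.07], 'joint_velocities': [-0.001, 0.001, 0.0, 0.0, 0.001, -0.001], 'effort': [0.001, -38.167, -36.018, 0.0, 0.006, -0.0], 'ee_pos': [0.173, -0.495, 0.23], 'tcp_rot': [[0.944, 0.33, -0.0], [0.33, -0.944, 0.002], [0.0, -0.002, -1.0]], 'ft_force': [-0.097, 0.747, -1.191], 'ft_torque': [0.024, 0.034, -0.018], 'finger_force': 0.0, 'gripper_width': 0.085} -0.0187
scene 575.5963950325687 [ 0.43155583 -0.67358754  0.97432412] [[0.973, -0.187, 0.139], [-0.233, -0.779, 0.582], [-0.001, -0.598, -0.801]]
top 590.8205246153136 [0.49662308 0.00669124 1.06926707] [[0.001, -0.995, 0.095], [-1.0, -0.0, 0.009], [-0.009, -0.095, -0.995]]
```

View pics/top0.png

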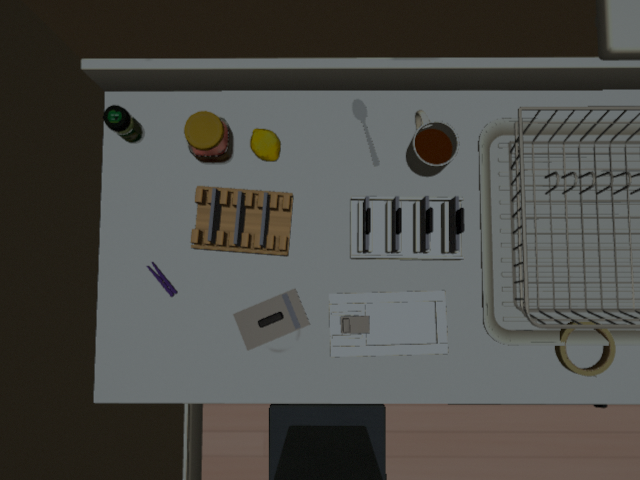

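View pics/scene0.png

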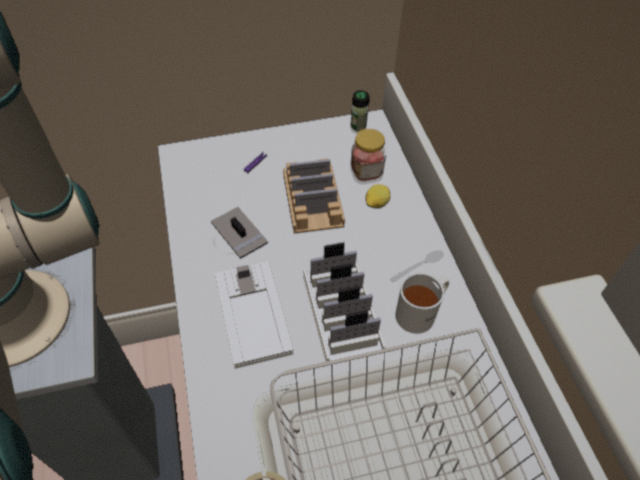

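The top view shows the rack at about (243,221) with plain plates at columns 213, 240 and 265. The stand at (407,228) holds four graters, with tabs at columns 367, 398, 428 and 458. The slicer is at (388,323) with the bolt at (355,325), and the insert is at (271,319).

```bash
cat >> h.py <<'E'
def rect(P,m):
    q=P[m][:,:2].astype(np.float32)
    (c,s,a)=cv2.minAreaRect(q*1000); return np.round(c,1),np.round(s,1),round(a,2),len(q)
def blobs(P,m,mn=15):
    n,l,st,c=cv2.connectedComponentsWithStats(m.astype(np.uint8),connectivity=8)
    for i in range(1,n):
        if st[i,4]>=mn: 
            k=l==i; print(np.round(c[i]),"med",np.round(np.median(P[k],0)*1000,1),"zmax",round(P[k][:,2].max()*1000,1),"rect",*rect(P,k))
E
python3 - <<'E'
from h import *
im=dict(np.load("top0.npz")); P=pts(im); z=P[:,:,2]; V,U=np.mgrid[0:480,0:640]
hsv=cv2.cvtColor(im["frame"],cv2.COLOR_RGB2HSV)
def R(a,b,c,d): return (U>=a)&(U<b)&(V>=c)&(V<d)
tab=R(240,260,210,230); print("table z",np.median(z[R(110,180,320,390)]))
rk=R(185,300,180,262)
print("rack fp",rect(P,rk&(z>.02)&(hsv[:,:,1]>70)))
print("plain");blobs(P,rk&(z>.062))
print("fins");blobs(P,rk&(z>.042)&(z<.056)&(hsv[:,:,1]>70))
sd=R(345,470,190,265)
print("stand",rect(P,sd&(z>.03)&(z<.052)))
print("tabs");blobs(P,sd&(z>.1))
print("body");blobs(P,sd&(z>.07)&(z<.1))
sl=R(320,455,285,362)
print("slicer",rect(P,sl&(z>.02)&(z<.028)))
print("bolt");blobs(P,sl&(z>.04)); blobs(P,sl&(z>.029)&(z<.04),8)
i=R(225,315,285,355)
print("insert",rect(P,i&(z>.006)&(z<.014)));blobs(P,i&(z>.022))
E
```

```text
table z 0.0002187073871668943
rack fp (array([617.9, 112.3]), array([283.5, 151.9]), 69.22, 2575)
plain
[213. 214.] med [637.1 197.1  78.5] zmax 1069.3 rect [564.8 125.7] [264.9  71.1] 45.15 304
[238. 218.] med [631.8 153.4  79.2] zmax 1069.3 rect [568.1 104.2] [233.  65.] 38.17 281
[264. 219.] med [628.9 109.6  79.2] zmax 84.3 rect [629.5 110.3] [ 6.9 89.5] 85.83 254
fins
[199. 195.] med [675.4 227.   48.5] zmax 52.4 rect [675.6 227.8] [13.  24.4] 83.84 107
[209. 196.] med [675.1 208.9  49. ] zmax 52.6 rect [674.2 208.9] [ 7.1 24.4] 85.1 50
[223. 197.] med [672.  183.6  48.3] zmax 54.1 rect [672.2 184.8] [15.4 24.6] 85.36 115
[235. 198.] med [671.4 163.8  48.7] zmax 54.5 rect [670.6 164.1] [ 9.  24.3] 85.55 66
[248. 199.] med [668.6 140.6  48.4] zmax 52.9 rect [668.8 141.4] [14.7 24.6] 87.0 112
[260. 200.] med [666.8 119.5  49.2] zmax 54.9 rect [667.2 120. ] [10.1 24.1] 85.85 77
[273. 201.] med [665.3  96.7  48.3] zmax 54.1 rect [665.4  97.5] [14.3 24.1] 89.11 111
[286. 202.] med [663.   74.1  48.7] zmax 55.4 rect [663.4  74.5] [12.6 24.5] 85.6 106
[195. 236.] med [603.5 232.1  48.7
[... 1347 characters left out ...]
.9 -163.8] [90.1  7.1] 0.13 237
[456. 224.] med [ 618.2 -211.6   87.8] zmax 99.9 rect [ 621.4 -213.8] [ 7.2 90.1] 89.59 285
slicer (array([ 451.9, -104.3]), array([110.3, 205.4]), 1.59, 3513)
bolt
[346. 325.] med [450.6 -29.5  58.7] zmax 1069.3 rect [470.3 -18.5] [70.3 19.4] 28.35 100
[345. 313.] med [470.2 -28.7  34.4] zmax 39.8 rect [469.4 -31.5] [ 5.3 50.6] 0.19 103
[357. 324.] med [451.2 -51.2  33.5] zmax 39.9 rect [450.4 -46.1] [29.5 48.8] 0.06 406
[347. 336.] med [430.6 -31.2  34.5] zmax 38.9 rect [429.9 -32.2] [ 5.5 52.1] 0.61 112
insert (array([449.5, 107.7]), array([116.5, 146.3]), 5.32, 2347)
[270. 320.] med [459.6 100.9  33.9] zmax 1069.3 rect [474.1  64.5] [ 13.9 124.1] 22.68 208
```

```bash
cat >> h.py <<'E'
def go(x,y,z,head):
    """mm/deg target: TCP xyz, heading of tool y (mod 180). prints turn about tool z, then xyz in turned axes (tilt fix too)"""
    s=manip.sense(); R=np.array(s["tcp_rot"]); p=np.array(s["ee_pos"])*1e3
    h=np.degrees(np.arctan2(R[1,1],R[0,1])); d=(head-h+90)%180-90
    a=np.radians(h+d); ty=np.array([np.cos(a),np.sin(a),0]); tz=np.array([0,0,-1.]); tx=np.cross(ty,tz)
    T=np.stack([tx,ty,tz],1); D=np.array([x,y,z])-p
    rv=cv2.Rodrigues(R.T@T)[0].ravel()*180/np.pi
    print("t",round(s["t"],2),"pos",np.round(p,1),"head",round(h,1),"rotvec",np.round(rv,2),"xyz_after",np.round(T.T@D,1),"w",round(s["gripper_width"]*1e3,1),"f",np.round(s["ft_force"],1))
def R4(a,b,c,d):
    V,U=np.mgrid[0:480,0:640]; return (U>=a)&(U<b)&(V>=c)&(V<d)
E
python3 - <<'E'
from h import *
im=dict(np.load("top0.npz")); P=pts(im); z=P[:,:,2]; ok=z<.2
i=R4(225,315,285,355)
print("insert",rect(P,ok&i&(z>.007)&(z<.014)));blobs(P,ok&i&(z>.022))
print("recess");blobs(P,R4(350,445,295,352)&(z<.019)&(z>.010),200)
print("slicer");blobs(P,R4(320,455,285,362)&(z<.0285)&(z>.021),200)
print("bolt");blobs(P,R4(320,455,285,362)&ok&(z>.042))
print("tabs");blobs(P,R4(345,470,190,265)&ok&(z>.105))
print("plain");blobs(P,R4(185,300,180,262)&ok&(z>.066))
print("standtop");print(rect(P,R4(345,470,190,265)&(z>.038)&(z<.048)))
go(451,-29,110,-88.4)
E
```

```text
insert (array([440.8,  96.3]), array([116.6, 124.8]), 17.28, 2270)
[270. 320.] med [458.1 101.5  33.9] zmax 37.8 rect [458.6 101.5] [13.9 43.9] 22.68 205
recess
[401. 323.] med [ 452.4 -128.3   15.2] zmax 19.0 rect [ 452.4 -126.7] [ 74.3 125.3] 1.71 2827
slicer
[384. 324.] med [451.  -87.3  25.1] zmax 28.5 rect [ 451.9 -104.3] [110.1 205.4] 1.69 3554
bolt
[346. 325.] med [449.8 -29.6  58.7] zmax 63.8 rect [450.2 -29.6] [10.3 23.4] 89.9 98
tabs
[368. 221.] med [619.7 -63.1 125.1] zmax 129.9 rect [621.2 -63.8] [ 5.6 39.6] 89.58 113
[399. 221.] med [ 621.  -112.8  124.9] zmax 130.6 rect [ 621.4 -113.6] [ 5.6 39.5] 89.36 125
[430. 220.] med [ 621.6 -162.2  124.7] zmax 129.0 rect [ 621.7 -163.4] [ 5.9 39. ] 88.39 140
[461. 220.] med [ 621.3 -212.   123.8] zmax 130.3 rect [ 621.  -213.3] [ 6.4 39.2] 88.68 149
plain
[212. 214.] med [637.3 197.3  78.8] zmax 85.0 rect [637.2 197.9] [ 7.2 89.8] 85.08 279
[238. 218.] med [630.9 153.5  79.5] zmax 85.3 rect [631.9 154.1] [ 6.8 90.1] 85.62 264
[264. 219.] med [628.9 109.7  79.3] zmax 84.3 rect [629.6 110.3] [ 6.9 89.4] 85.83 242
standtop
(array([ 621.3, -138.1]), array([173.6,  91. ]), 89.91, 1388)
t 0.1 pos [ 173.  -495.4  230.5] head -70.8 rotvec [-8.000e-02  1.000e-02  1.764e+01] xyz_after [ 291.  -458.5  120.5] w 85.5 f [-0.1  0.2 -0.2]
```

Call:
servo_tool --xyz '[[0,0,0],[0,0,0],[0,0,0],[20.8,-32.7,0],[20.8,-32.7,0],[20.8,-32.7,0],[20.8,-32.7,0],[20.8,-32.7,0],[20.8,-32.7,0],[20.8,-32.7,0],[20.8,-32.7,0],[20.8,-32.7,0]]' --dr '[[0,0,5.9],[0,0,5.9],[0,0,5.9],[0,0,0],[0,0,0],[0,0,0],[0,0,0],[0,0,0],[0,0,0],[0,0,0],[0,0,0],[0,0,0]]' --grip 34

```text
t: 1.1
ee_pos: [0.3526, -0.1946, 0.2311]
tcp_rot: [[1.0, 0.027, -0.0], [0.027, -1.0, -0.0], [-0.0, 0.0, -1.0]]
ft_force: [0.8, -0.7, 0.3]
gripper_width: 0.0338
finger_force: 0.0
```

Call:
servo_tool --xyz '[[20.8,-32.7,10],[20.8,-32.7,20],[20.8,-32.7,20],[20.8,-32.7,20],[20.6,-33,20],[0,0,20],[0,0,10],[0,0,0],[0,0,0],[0,0,0]]' --dr '[[0,0,0],[0,0,0],[0,0,0],[0,0,0],[0,0,0],[0,0,0],[0,0,0],[0,0,0],[0,0,0],[0,0,0]]'

```text
t: 1.93
ee_pos: [0.4484, -0.037, 0.1163]
tcp_rot: [[1.0, 0.025, 0.002], [0.025, -1.0, -0.001], [0.002, 0.001, -1.0]]
ft_force: [0.0, 0.4, 0.9]
gripper_width: 0.0338
finger_force: 0.0
```

```bash
python3 -c "
from h import *
go(450,-29.6,38,-88.3)"
```

```text
t 1.93 pos [448.4 -37.  116.3] head -88.6 rotvec [ 0.03 -0.12 -0.26] xyz_after [ 1.8 -7.3 78.3] w 33.8 f [0.  0.4 0.9]
```

Call:
servo_tool --xyz '[[1,-3.7,10],[0.8,-3.6,15],[0,0,15],[0,0,15],[0,0,13],[0,0,10],[0,0,0],[0,0,0]]' --dr '[[0,0,0],[0,0,0],[0,0,0],[0,0,0],[0,0,0],[0,0,0],[0,0,0],[0,0,0]]'

```text
t: 2.6
ee_pos: [0.4496, -0.0288, 0.037]
tcp_rot: [[1.0, 0.026, -0.0], [0.026, -1.0, -0.0], [-0.0, 0.0, -1.0]]
ft_force: [0.3, 0.6, 0.3]
gripper_width: 0.0342
finger_force: 0.0
```

Call:
servo_tool --xyz '[[0,0,0],[0,0,0],[0,0,0],[0,0,0],[0,0,0],[0,0,0]]' --dr '[[0,0,0],[0,0,0],[0,0,0],[0,0,0],[0,0,0],[0,0,0]]' --grip 5 --grip_force 25

```text
t: 3.1
ee_pos: [0.4504, -0.0288, 0.038]
tcp_rot: [[1.0, 0.027, 0.002], [0.027, -1.0, -0.001], [0.002, 0.001, -1.0]]
ft_force: [-0.3, 0.4, 6.7]
gripper_width: 0.0112
finger_force: 30.7
```

Call:
servo_tool --xyz '[[0,-3,0],[0,-3,0],[0,-3,0],[0,-3,0],[0,-3,0],[0,-3,0],[0,-3,0],[0,-3,0],[0,-2,0],[0,0,0],[0,0,0]]' --dr '[[0,0,0],[0,0,0],[0,0,0],[0,0,0],[0,0,0],[0,0,0],[0,0,0],[0,0,0],[0,0,0],[0,0,0],[0,0,0]]'

```text
t: 4.02
ee_pos: [0.4499, -0.0116, 0.0378]
tcp_rot: [[1.0, 0.024, 0.002], [0.024, -1.0, -0.019], [0.002, 0.019, -1.0]]
ft_force: [1.1, -46.6, -0.5]
gripper_width: 0.0112
finger_force: 33.8
```

```bash
python3 -c "
from h import *
go(450,-3,38,-88.3)"
```

```text
t 4.02 pos [449.9 -11.6  37.8] head -88.6 rotvec [ 1.09 -0.11 -0.31] xyz_after [ 0.4 -8.6 -0.2] w 11.2 f [  1.1 -46.6  -0.5]
```

Call:
servo_tool --xyz '[[0,4,0],[0,4,0],[0,0,0]]' --dr '[[0,0,0],[0,0,0],[0,0,0]]'

```text
t: 4.27
ee_pos: [0.4499, -0.0121, 0.0379]
tcp_rot: [[1.0, 0.026, 0.002], [0.026, -1.0, -0.002], [0.002, 0.002, -1.0]]
ft_force: [-0.1, -8.7, 5.1]
gripper_width: 0.0112
finger_force: 30.7
```

Call:
servo_tool --xyz '[[0,0,0],[0,0,0],[0,0,0],[0,0,-20],[0,0,-30],[0,0,-35],[0,20,-35],[0,40,0],[0,40,0],[0,40,0],[0,0,0]]' --dr '[[0,0,0],[0,0,0],[0,0,0],[0,0,0],[0,0,0],[0,0,0],[0,0,0],[0,0,0],[0,0,0],[0,0,0],[0,0,0]]' --grip 34

```text
t: 5.18
ee_pos: [0.4524, -0.1557, 0.1568]
tcp_rot: [[1.0, 0.022, -0.0], [0.022, -1.0, -0.002], [-0.0, 0.002, -1.0]]
ft_force: [-0.6, -0.0, 0.2]
gripper_width: 0.0339
finger_force: 0.0
```

```bash
python3 - <<'E'
from h import *
im=cam("top");np.savez("top1.npz",**im); cv2.imwrite("pics/top1.png",cv2.resize(im["frame"][270:370,220:460,::-1],None,fx=3,fy=3))
P=pts(im); z=P[:,:,2]; ok=z<.2
print("bolt");blobs(P,R4(320,375,285,362)&ok&(z>.042)); blobs(P,R4(320,375,285,362)&(z>.029)&(z<.04),30)
P0=pts(dict(np.load("top0.npz")));z=P0[:,:,2]; blobs(P0,R4(320,375,285,362)&(z>.029)&(z<.04),30)
go(458.5,101.5,60,22.7)
E
```

```text
bolt
[336. 326.] med [449.1 -12.6  59.1] zmax 63.1 rect [449.8 -12.6] [22.1 10.2] 0.06 96
[345. 313.] med [470.2 -28.7  34.7] zmax 39.0 rect [470.1 -31.3] [ 6.2 50.7] 2.72 102
[347. 325.] med [451.1 -34.   33.2] zmax 39.2 rect [450.3 -29.7] [29.5 50.7] 0.26 403
[347. 336.] med [430.5 -32.   34.6] zmax 38.7 rect [429.9 -32.2] [ 5.6 52.1] 0.35 111
[345. 313.] med [470.2 -28.7  34.4] zmax 39.8 rect [469.4 -31.5] [ 5.3 50.6] 0.19 103
[357. 324.] med [451.2 -51.2  33.5] zmax 39.9 rect [450.4 -46.1] [29.5 48.8] 0.06 406
[347. 336.] med [430.6 -31.2  34.5] zmax 38.9 rect [429.9 -32.2] [ 5.5 52.1] 0.61 112
t 5.23 pos [ 452.5 -153.   156.5] head -88.7 rotvec [2.000e-02 4.000e-02 6.859e+01] xyz_after [-232.5 -103.8   96.5] w 34.2 f [-0.   0.5 -0.2]
```

View pics/top1.png

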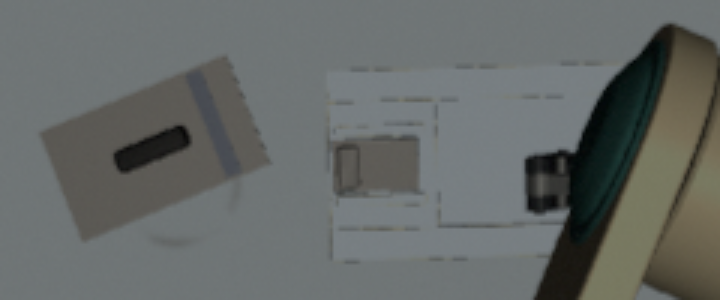

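The bolt is clear of the recess: in the crop its end is at column 420 and the recess edge at 437. The insert is still where it was.

Call:
servo_tool --xyz '[[0,0,0],[0,0,0],[0,0,0],[0,0,0],[0,0,0],[0,0,0],[0,0,0],[0,0,0],[0,0,0],[0,0,0],[0,0,0]]' --dr '[[0,0,6.86],[0,0,6.86],[0,0,6.86],[0,0,6.86],[0,0,6.86],[0,0,6.86],[0,0,6.86],[0,0,6.86],[0,0,6.86],[0,0,6.86],[0,0,0]]'

```text
t: 6.15
ee_pos: [0.4529, -0.1493, 0.1566]
tcp_rot: [[0.387, -0.922, -0.001], [-0.922, -0.387, 0.001], [-0.001, 0.0, -1.0]]
ft_force: [-0.3, 0.7, 1.0]
gripper_width: 0.034
finger_force: 0.0
```

Call:
servo_tool --xyz '[[-33.2,-14.8,0],[-33.2,-14.8,0],[-33.2,-14.8,0],[-33.2,-14.8,5],[-33.2,-14.8,20],[-33.2,-14.8,30],[-33.2,-14.8,30],[0,0,11],[0,0,0],[0,0,0]]' --dr '[[0,0,0],[0,0,0],[0,0,0],[0,0,0],[0,0,0],[0,0,0],[0,0,0],[0,0,0],[0,0,0],[0,0,0]]'

```text
t: 6.98
ee_pos: [0.4572, 0.0956, 0.0678]
tcp_rot: [[0.393, -0.92, -0.001], [-0.92, -0.393, -0.0], [-0.0, 0.001, -1.0]]
ft_force: [0.1, -0.4, 1.1]
gripper_width: 0.0339
finger_force: 0.0
```

```bash
python3 -c "
from h import *
go(458.5,101.5,13,22.7)"
```

```text
t 6.98 pos [457.2  95.6  67.8] head -156.9 rotvec [0.07 0.   0.43] xyz_after [-4.9 -3.5 54.8] w 33.9 f [ 0.1 -0.4  1.1]
```

Call:
servo_tool --xyz '[[-2.5,-1.7,10],[-2.4,-1.8,15],[0,0,12],[0,0,10],[0,0,8],[0,0,0],[0,0,0]]' --dr '[[0,0,0.4],[0,0,0],[0,0,0],[0,0,0],[0,0,0],[0,0,0],[0,0,0]]'

```text
t: 7.57
ee_pos: [0.4591, 0.1009, 0.013]
tcp_rot: [[0.383, -0.924, 0.0], [-0.924, -0.383, -0.0], [0.0, -0.0, -1.0]]
ft_force: [0.6, 0.4, 0.3]
gripper_width: 0.0343
finger_force: 0.0
```

Call:
servo_tool --xyz '[[0,0,0],[0,0,0],[0,0,0],[0,0,0],[0,0,0],[0,0,0]]' --dr '[[0,0,0],[0,0,0],[0,0,0],[0,0,0],[0,0,0],[0,0,0]]' --grip 5 --grip_force 30

```text
t: 8.07
ee_pos: [0.4596, 0.1013, 0.0138]
tcp_rot: [[0.383, -0.924, 0.002], [-0.924, -0.383, -0.0], [0.001, -0.002, -1.0]]
ft_force: [0.2, -1.5, 5.3]
gripper_width: 0.0132
finger_force: 30.5
```

Call:
servo_tool --xyz '[[0,0,-10],[0,0,-20],[0,0,-30],[0,0,-30],[0,0,0],[0,0,0]]' --dr '[[0,0,0],[0,0,0],[0,0,0],[0,0,7],[0,0,7],[0,0,7]]'

```text
t: 8.57
ee_pos: [0.4601, 0.0224, 0.1018]
tcp_rot: [[0.128, -0.992, 0.007], [-0.989, -0.127, 0.074], [-0.072, -0.016, -0.997]]
ft_force: [0.4, -1.0, -2.6]
gripper_width: 0.0133
finger_force: 29.5
```

```bash
python3 -c "
from h import *
go(452.4,-126.7,60,1.7)"
```

```text
t 8.57 pos [460.1  22.4 101.8] head -172.7 rotvec [-0.74  4.2   5.64] xyz_after [148.8  12.1  41.8] w 13.3 f [ 0.4 -1.  -2.6]
```

```bash
python3 -c "
from h import *
s=manip.sense();print(np.round(s['joints'],3),s['joint_velocities'])
go(452.4,-126.7,60,1.7)"
```

```text
[-0.077 -0.053  1.77   0.075  1.424  2.925] [-0.98897505 -0.09196795  0.23096822  0.32590358 -0.0267144   0.00139725]
t 8.57 pos [460.1  22.4 101.8] head -172.7 rotvec [-0.74  4.2   5.64] xyz_after [148.8  12.1  41.8] w 13.3 f [ 0.4 -1.  -2.6]
```

Call:
servo_tool --xyz '[[0,0,0],[0,0,0],[0,0,0],[0,0,0]]' --dr '[[-0.4,2.1,-5],[-0.4,2.1,-5],[0,0,0],[0,0,0]]'

```text
t: 8.9
ee_pos: [0.4585, 0.0232, 0.0991]
tcp_rot: [[0.298, -0.955, 0.003], [-0.955, -0.298, -0.0], [0.001, -0.003, -1.0]]
ft_force: [-0.2, 0.1, -1.1]
gripper_width: 0.0135
finger_force: 29.5
```

```bash
python3 -c "
from h import *
s=manip.sense();print(np.round(s['joints'],3))
go(452.4,-126.7,80,-168)
go(452.4,-126.7,80,1.7)"
```

```text
[-0.03  -0.051  1.772 -0.     1.417  2.81 ]
t 8.9 pos [458.5  23.2  99.1] head -162.7 rotvec [-0.18 -0.07  5.32] xyz_after [145.3  37.1  19.1] w 13.5 f [-0.2  0.1 -1.1]
t 8.9 pos [458.5  23.2  99.1] head -162.7 rotvec [-0.19 -0.05 15.62] xyz_after [149.6  10.5  19.1] w 13.5 f [-0.2  0.1 -1.1]
```

Call:
servo_tool --xyz '[[28.3,10.1,0],[28.3,10.1,0],[28.3,10.1,0],[28.3,10.1,0],[28.3,10.1,0],[0,0,0],[0,0,0],[0,0,0],[0,0,0],[0,0,0]]' --dr '[[0,0,0],[0,0,0],[0,0,0],[0,0,0],[0,0,0],[0,0,5.2],[0,0,5.2],[0,0,5.2],[0,0,0],[0,0,0]]'

```text
t: 9.73
ee_pos: [0.4529, -0.127, 0.0991]
tcp_rot: [[0.033, -0.999, 0.004], [-0.999, -0.033, -0.001], [0.001, -0.004, -1.0]]
ft_force: [0.1, -0.3, -2.1]
gripper_width: 0.0131
finger_force: 29.6
```

```bash
python3 - <<'E'
from h import *
go(452.4,-126.7,60,1.7); print(manip.sense()["joints"][5])
im=cam("top");P=pts(im);z=P[:,:,2]
cv2.imwrite("pics/top2.png",cv2.resize(im["frame"][270:370,300:460,::-1],None,fx=4,fy=4))
E
```

```text
t 9.73 pos [ 452.9 -127.    99.1] head -178.1 rotvec [-0.21 -0.04  0.21] xyz_after [-0.4  0.5 39.1] w 13.1 f [ 0.1 -0.3 -2.1]
2.7557591871612988
```

View pics/top2.png

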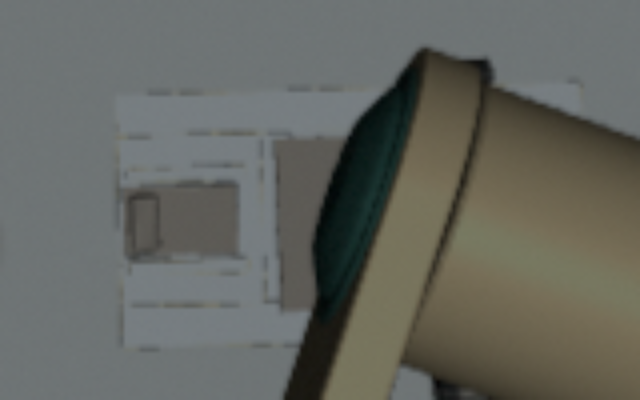

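The crop shows the insert's left end lined up over the recess, and the bolt clear. I'll lower it.

Call:
servo_tool --xyz '[[0,0.5,10],[0,0,15],[0,0,15],[0,0,12],[0,0,6],[0,0,3],[0,0,3],[0,0,2],[0,0,2],[0,0,2],[0,0,0],[0,0,0]]' --dr '[[-0.2,0,0.2],[0,0,0],[0,0,0],[0,0,0],[0,0,0],[0,0,0],[0,0,0],[0,0,0],[0,0,0],[0,0,0],[0,0,0],[0,0,0]]'

```text
t: 10.78
ee_pos: [0.4525, -0.1275, 0.0293]
tcp_rot: [[0.028, -1.0, 0.001], [-1.0, -0.028, -0.002], [0.002, -0.0, -1.0]]
ft_force: [0.5, 0.2, -0.5]
gripper_width: 0.0132
finger_force: 29.6
```

```bash
python3 -c "
from h import *
go(452.4,-127,29,1.7)"
```

```text
t 10.78 pos [ 452.5 -127.5   29.3] head -178.4 rotvec [-0.03 -0.09 -0.09] xyz_after [-0.5  0.1  0.3] w 13.2 f [ 0.5  0.2 -0.5]
```

Call:
servo_tool --xyz '[[0,0,0.5],[0,0,0],[0,0,0],[0,0,0],[0,0,-10],[0,0,-30],[0,0,-30],[0,0,-30],[0,0,0],[0,0,0],[0,0,0]]' --dr '[[0,0,0],[0,0,0],[0,0,0],[0,0,0],[0,0,0],[0,0,0],[0,0,0],[0,0,-7],[0,0,-7],[0,0,-7],[0,0,-7]]' --grip 34

```text
t: 11.7
ee_pos: [0.4528, -0.1275, 0.1303]
tcp_rot: [[0.499, -0.866, 0.003], [-0.866, -0.499, -0.002], [0.003, -0.001, -1.0]]
ft_force: [-0.4, -0.1, 0.7]
gripper_width: 0.0341
finger_force: 0.0
```

Call:
servo_tool --xyz '[[0,0,0],[0,0,0],[0,0,0],[0,0,0],[0,0,0],[0,0,0],[0,0,0],[0,0,0],[0,0,0],[0,-38,0],[0,-38,0],[0,-38,0]]' --dr '[[0,0,-7],[0,0,-7],[0,0,-7],[0,0,-7],[0,0,-7],[0,0,-7],[0,0,-7],[0,0,-7],[0,0,-6],[0,0,0],[0,0,0],[0,0,0]]'

```text
t: 12.7
ee_pos: [0.449, -0.0125, 0.1294]
tcp_rot: [[1.0, 0.026, 0.001], [0.026, -1.0, -0.002], [0.001, 0.002, -1.0]]
ft_force: [1.6, 0.8, 0.1]
gripper_width: 0.0341
finger_force: 0.0
```

```bash
python3 - <<'E'
from h import *
go(449.8,-12.6,110,-88.3)
im=cam("top");P=pts(im);z=P[:,:,2]; m=R4(352,445,298,350)&(z>.010)&(z<.0275)
q=P[m]; ins=im["frame"][m]; print(rect(P,m&(im["frame"].max(2)<125)))
cv2.imwrite("pics/top3.png",cv2.resize(im["frame"][270:370,300:460,::-1],None,fx=4,fy=4))
blobs(P,R4(352,445,298,350)&(z>.040)&(z<.2));blobs(P,R4(365,445,298,350)&(z>.030)&(z<.2))
for u,v in[(375,310),(375,340),(385,305),(385,340),(420,310),(420,340),(430,320)]: print(np.round(np.median(P[v-2:v+3,u-2:u+3].reshape(-1,3),0)*1e3,1))
E
```

```text
t 12.7 pos [449.  -12.5 129.4] head -88.5 rotvec [ 0.09 -0.08 -0.2 ] xyz_after [ 0.8  0.1 19.4] w 34.1 f [1.6 0.8 0.1]
(array([ 449.6, -123. ]), array([ 84.1, 161.1]), 1.67, 1346)
[410. 323.] med [ 453.8 -139.3   49.1] zmax 54.6 rect [ 452.9 -138.6] [12.  19.5] 0.2 87
[410. 323.] med [ 453.8 -139.3   49.1] zmax 54.6 rect [ 452.9 -138.6] [12.  19.5] 0.2 87
[483.5 -47.6 427.8]
[453.2 -45.3 451.3]
[487.5 -60.9 407.6]
[453.1 -55.5 453.1]
[ 475.5 -160.3   25.2]
[ 423.5 -159.4   25.5]
[ 458.1 -177.6   25.7]
```

View pics/top3.png

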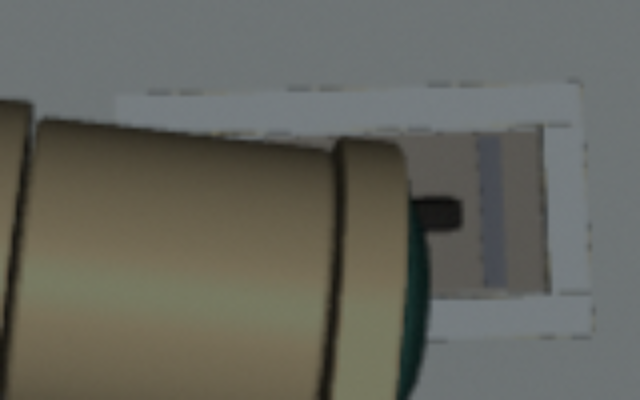

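The slab is flush at about 25 mm, so the insert is seated. Next I'll shut the bolt.

Call:
servo_tool --xyz '[[0.8,0,20],[0,0,25],[0,0,20],[0,0,16],[0,0,10],[0,0,0],[0,0,0]]' --dr '[[0,0,0],[0,0,0],[0,0,0],[0,0,0],[0,0,0],[0,0,0],[0,0,0]]'

```text
t: 13.33
ee_pos: [0.4502, -0.0136, 0.0381]
tcp_rot: [[1.0, 0.028, 0.0], [0.028, -1.0, -0.001], [0.0, 0.001, -1.0]]
ft_force: [0.8, 0.1, 0.2]
gripper_width: 0.0343
finger_force: 0.0
```

Call:
servo_tool --xyz '[[0,0,0],[0,0,0],[0,0,0],[0,0,0],[0,0,0],[0,0,0]]' --dr '[[0,0,0],[0,0,0],[0,0,0],[0,0,0],[0,0,0],[0,0,0]]' --grip 5 --grip_force 25

```text
t: 13.83
ee_pos: [0.451, -0.0136, 0.0389]
tcp_rot: [[1.0, 0.028, 0.003], [0.028, -1.0, -0.002], [0.003, 0.002, -1.0]]
ft_force: [-0.9, 0.6, 7.2]
gripper_width: 0.0114
finger_force: 30.7
```

Call:
servo_tool --xyz '[[0,3,0],[0,3,0],[0,3,0],[0,3,0],[0,3,0],[0,3,0],[0,3,0],[0,3,0],[0,2,0],[0,1.5,0],[0,0,0],[0,0,0]]' --dr '[[0,0,0],[0,0,0],[0,0,0],[0,0,0],[0,0,0],[0,0,0],[0,0,0],[0,0,0],[0,0,0],[0,0,0],[0,0,0],[0,0,0]]'

```text
t: 14.83
ee_pos: [0.4517, -0.0384, 0.039]
tcp_rot: [[1.0, 0.029, 0.003], [0.029, -1.0, 0.004], [0.003, -0.004, -1.0]]
ft_force: [-1.1, 14.7, 8.7]
gripper_width: 0.0113
finger_force: 31.0
```

```bash
python3 -c "
from h import *
go(449.8,-38.6,38,-88.3)"
```

```text
t 14.83 pos [451.7 -38.4  39. ] head -88.3 rotvec [-0.22 -0.15 -0.04] xyz_after [-1.9  0.2  1. ] w 11.3 f [-1.1 14.7  8.7]
```

Call:
servo_tool --xyz '[[0,0,0],[0,0,0],[0,0,0],[0,0,0],[0,0,-20],[0,0,-40],[0,0,-40],[0,0,-40],[38,5,0],[38,5,0],[38,5,0],[38,5,0]]' --dr '[[0,0,0],[0,0,0],[0,0,0],[0,0,0],[0,0,0],[0,0,0],[0,0,0],[0,0,0],[0,0,1.7],[0,0,0],[0,0,0],[0,0,0]]' --grip 34

```text
t: 15.83
ee_pos: [0.6044, -0.0604, 0.1778]
tcp_rot: [[1.0, -0.002, 0.001], [-0.002, -1.0, -0.002], [0.001, 0.002, -1.0]]
ft_force: [-0.0, -0.2, 1.1]
gripper_width: 0.034
finger_force: 0.0
```

```bash
python3 - <<'E'
from h import *
go(621.4,-63.8,96,-90)
im=cam("top");P=pts(im);z=P[:,:,2]
print("bolt");blobs(P,R4(320,385,285,362)&(z<.2)&(z>.042)); blobs(P,R4(320,385,285,362)&(z>.029)&(z<.04),30)
m=R4(360,445,295,352)&(z>.019)&(z<.029)
g=im["frame"].max(2).astype(float); print(np.median(g[m]))
m2=m&(im["frame"][:,:,2].astype(int)<im["frame"][:,:,0]-2); blobs(P,m2,200)
print("rib");blobs(P,R4(365,445,298,350)&(z>.040)&(z<.2))
for u,v in[(385,310),(385,338),(420,310),(420,340)]: print(np.round(np.median(P[v-2:v+3,u-2:u+3].reshape(-1,3),0)*1e3,1))
print("recess c 452.4 -126.7")
E
```

```text
t 15.83 pos [604.4 -60.4 177.8] head -90.1 rotvec [ 0.1  -0.06 -0.11] xyz_after [17.   3.4 81.8] w 34.0 f [-0.  -0.2  1.1]
bolt
129.0
rib
[485.  -51.4 496.7]
[458.5 -50.9 499.5]
[485.  -85.2 495.3]
[455.8 -86.1 486.6]
recess c 452.4 -126.7
```

Call:
servo_tool --xyz '[[8.5,1.7,10],[8.5,1.7,20],[0,0,20],[0,0,20],[0,0,12],[0,0,0],[0,0,0]]' --dr '[[0,0,0],[0,0,0],[0,0,0],[0,0,0],[0,0,0],[0,0,0],[0,0,0]]'

```text
t: 16.47
ee_pos: [0.6196, -0.0636, 0.0955]
tcp_rot: [[1.0, -0.002, -0.001], [-0.002, -1.0, -0.001], [-0.001, 0.001, -1.0]]
ft_force: [-0.5, -0.2, 0.1]
gripper_width: 0.0341
finger_force: 0.0
```

Call:
servo_tool --xyz '[[0,0,0],[0,0,0],[0,0,0],[0,0,0],[0,0,0],[0,0,0]]' --dr '[[0,0,0],[0,0,0],[0,0,0],[0,0,0],[0,0,0],[0,0,0]]' --grip 0 --grip_force 30

```text
t: 16.97
ee_pos: [0.6207, -0.0636, 0.0975]
tcp_rot: [[1.0, -0.001, 0.003], [-0.001, -1.0, -0.002], [0.003, 0.002, -1.0]]
ft_force: [-0.7, -0.3, 6.8]
gripper_width: 0.0053
finger_force: 34.9
```

Call:
servo_tool --xyz '[[0,0,-8],[0,0,-20],[0,0,-30],[0,0,-30],[0,0,-20],[0,0,0],[0,0,0]]' --dr '[[0,0,0],[0,0,0],[0,0,0],[0,0,0],[0,0,0],[0,0,0],[0,0,0]]'

```text
t: 17.55
ee_pos: [0.6202, -0.0633, 0.2048]
tcp_rot: [[1.0, -0.002, 0.003], [-0.002, -1.0, -0.002], [0.003, 0.002, -1.0]]
ft_force: [0.6, -0.3, -1.4]
gripper_width: 0.005
finger_force: 34.0
```

```bash
python3 - <<'E'
from h import *
go(638.2,220.2,200,-94.4)
im=cam("scene"); cv2.imwrite("pics/sc1.png",cv2.resize(im["frame"][120:400,180:440,::-1],None,fx=2,fy=2))
im=cam("top");P=pts(im);z=P[:,:,2]
print("bolt");blobs(P,R4(320,385,285,362)&(z<.2)&(z>.042)); blobs(P,R4(320,385,285,362)&(z>.029)&(z<.04),30)
E
```

```text
t 17.55 pos [620.2 -63.3 204.8] head -90.1 rotvec [ 0.1  -0.16  4.31] xyz_after [  -3.8 -284.1    4.8] w 5.0 f [ 0.6 -0.3 -1.4]
bolt
```

View pics/sc1.png

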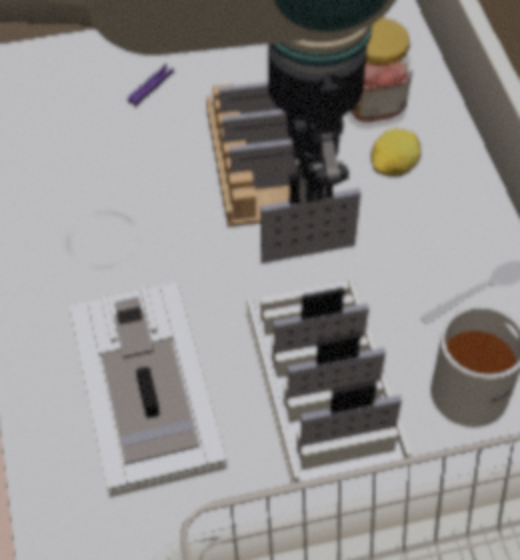

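The scene view shows the bolt shut over the insert, with the tongue at about (130,350). The first plate hangs level at about (310,225).

Call:
servo_tool --xyz '[[-0.5,0,0],[-0.6,-35.5,0],[-0.6,-35.5,0],[-0.6,-35.5,0],[-0.6,-35.5,0],[-0.6,-35.5,0],[-0.6,-35.5,0],[-0.6,-35.5,0],[-0.6,-35.5,0],[0,0,0],[0,0,0]]' --dr '[[0,0,4.3],[0,0,0],[0,0,0],[0,0,0],[0,0,0],[0,0,0],[0,0,0],[0,0,0],[0,0,0],[0,0,0],[0,0,0]]'

```text
t: 18.57
ee_pos: [0.6352, 0.2221, 0.2002]
tcp_rot: [[0.997, -0.073, -0.004], [-0.073, -0.997, -0.003], [-0.004, 0.003, -1.0]]
ft_force: [-0.7, -0.5, -0.2]
gripper_width: 0.0053
finger_force: 34.0
```

```bash
python3 - <<'E'
from h import *
go(637.3,220.2,150,-94.4)
E
```

```text
t 18.57 pos [635.2 222.1 200.2] head -94.2 rotvec [0.18 0.21 0.19] xyz_after [ 2.2  1.8 50.2] w 5.3 f [-0.7 -0.5 -0.2]
```

Move in close above the slot (plate bottom at about 60 mm) and verify.

Call:
servo_tool --xyz '[[2.2,1.8,20],[0,0,20],[0,0,10],[0,0,0],[0,0,0],[0,0,0]]' --dr '[[0.2,0.2,0.2],[0,0,0],[0,0,0],[0,0,0],[0,0,0],[0,0,0]]'

```text
t: 19.07
ee_pos: [0.6389, 0.218, 0.1544]
tcp_rot: [[0.997, -0.081, 0.006], [-0.081, -0.997, 0.002], [0.005, -0.002, -1.0]]
ft_force: [-0.2, 0.9, -0.5]
gripper_width: 0.006
finger_force: 34.0
```

```bash
python3 - <<'E'
from h import *
go(637.3,220.2,150,-94.4)
im=cam("scene"); cv2.imwrite("pics/sc2.png",cv2.resize(im["frame"][100:260,250:410,::-1],None,fx=3.5,fy=3.5)); P=pts(im);z=P[:,:,2]
m=R4(260,360,130,200)&(z<.14)&(z>.062)
blobs(P,m)
im=cam("top");P=pts(im);z=P[:,:,2]
m=R4(185,300,170,262)&(z<.145)&(z>.066);blobs(P,m)
E
```

```text
t 19.07 pos [638.9 218.  154.4] head -94.6 rotvec [-0.14 -0.31 -0.22] xyz_after [-1.8 -2.1  4.4] w 6.0 f [-0.2  0.9 -0.5]
[356. 149.] med [746.4 206.   87.1] zmax 113.7 rect [746.8 210.3] [61.1 15.8] 76.58 207
[309. 152.] med [640.8 215.9  94.1] zmax 140.0 rect [641.1 207.8] [29.5 90.9] 85.88 1329
[312. 179.] med [633.3 154.6  74.6] zmax 84.3 rect [634.2 155.9] [15.2 89.4] 84.48 339
[316. 194.] med [634.6 110.6  74.9] zmax 86.7 rect [632.9 111.2] [12.2 90.3] 87.0 343
[202. 188.] med [680.4 211.7  92.2] zmax 124.2 rect [679.1 212. ] [ 1.7 10.2] 86.68 36
[238. 217.] med [632.3 153.6  79.4] zmax 84.4 rect [631.9 154.3] [ 7.  89.8] 85.58 260
[264. 219.] med [629.4 109.8  79.8] zmax 85.8 rect [629.4 110.2] [ 6.7 89. ] 85.93 235
[212. 220.] med [628.7 197.1  78.5] zmax 82.9 rect [624.4 198. ] [ 6.5 43. ] 88.82 96
```

View pics/sc2.png

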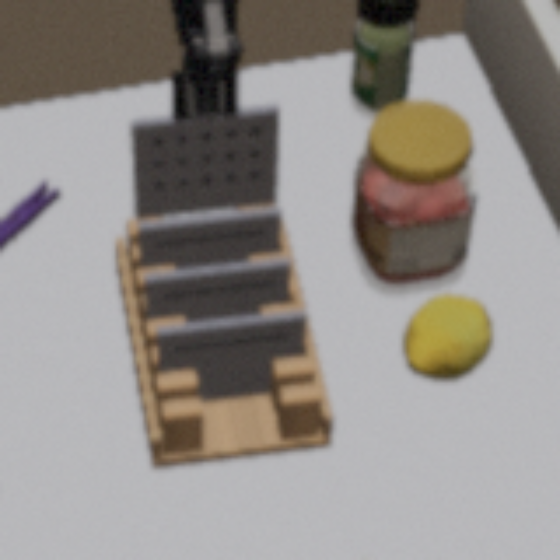

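The plate is above the far slot 6, about 2 mm short of it in y. I'll correct that and check again.

Call:
servo_tool --xyz '[[-1.8,-2.1,0],[0,0,0],[0,0,0],[0,0,0]]' --dr '[[-0.1,-0.3,-0.2],[0,0,0],[0,0,0],[0,0,0]]'

```text
t: 19.5
ee_pos: [0.6369, 0.2207, 0.1534]
tcp_rot: [[0.997, -0.076, -0.001], [-0.076, -0.997, 0.0], [-0.001, -0.0, -1.0]]
ft_force: [-0.8, 0.8, -1.0]
gripper_width: 0.0059
finger_force: 34.0
```

```bash
python3 - <<'E'
from h import *
go(637.3,220.2,97.5,-94.4)
E
```

```text
t 19.5 pos [636.9 220.7 153.4] head -94.4 rotvec [-0.02  0.06  0.02] xyz_after [ 0.4  0.4 55.9] w 5.9 f [-0.8  0.8 -1. ]
```

Call:
servo_tool --xyz '[[0.2,0.4,5],[0,0,7],[0,0,7],[0,0,7],[0,0,7],[0,0,6],[0,0,6],[0,0,5],[0,0,0],[0,0,0]]' --dr '[[0,0,0],[0,0,0],[0,0,0],[0,0,0],[0,0,0],[0,0,0],[0,0,0],[0,0,0],[0,0,0],[0,0,0]]'

```text
t: 20.33
ee_pos: [0.6368, 0.2201, 0.1029]
tcp_rot: [[0.997, -0.076, -0.002], [-0.076, -0.997, 0.0], [-0.002, -0.0, -1.0]]
ft_force: [0.2, -0.3, -0.6]
gripper_width: 0.0052
finger_force: 34.0
```

Call:
servo_tool --xyz '[[0,0,3],[0,0,3],[0,0,0],[0,0,0]]' --dr '[[0,0,0],[0,0,0],[0,0,0],[0,0,0]]'

```text
t: 20.67
ee_pos: [0.6372, 0.2203, 0.0976]
tcp_rot: [[0.997, -0.077, -0.0], [-0.077, -0.997, 0.001], [-0.0, -0.001, -1.0]]
ft_force: [0.5, 0.0, 1.6]
gripper_width: 0.0052
finger_force: 34.3
```

```bash
python3 - <<'E'
from h import *
go(637.3,220.2,97.5,-94.4)
E
```

```text
t 20.67 pos [637.2 220.3  97.6] head -94.4 rotvec [-0.04  0.02  0.01] xyz_after [0.1 0.1 0.1] w 5.2 f [0.5 0.  1.6]
```

Call:
servo_tool --xyz '[[0,0,0],[0,0,0],[0,0,0],[0,0,0],[0,0,-15],[0,0,-30],[0,0,-35],[1.1,30,0],[1.1,38,0],[1.1,38,0],[1.1,38,0],[1.1,38,0]]' --dr '[[0,0,0],[0,0,0],[0,0,0],[0,0,0],[0,0,0],[0,0,0],[0,0,0],[0,0,0],[0,0,0],[0,0,0],[0,0,0],[0,0,0]]' --grip 34

```text
t: 21.67
ee_pos: [0.6282, 0.0366, 0.1772]
tcp_rot: [[0.997, -0.076, -0.001], [-0.076, -0.997, 0.0], [-0.001, -0.0, -1.0]]
ft_force: [1.5, 0.6, 0.1]
gripper_width: 0.034
finger_force: 0.0
```

Call:
servo_tool --xyz '[[1.1,38,0],[1.1,38,0],[1.1,38,0],[1.1,38,0],[0,0,0],[0,0,0],[0,0,0]]' --dr '[[0,0,0],[0,0,0],[0,0,0],[0,0,0],[0,0,-4.4],[0,0,0],[0,0,0]]'

```text
t: 22.25
ee_pos: [0.6213, -0.1135, 0.177]
tcp_rot: [[1.0, -0.002, -0.001], [-0.002, -1.0, 0.001], [-0.001, -0.001, -1.0]]
ft_force: [-0.4, 0.5, 0.3]
gripper_width: 0.034
finger_force: 0.0
```

```bash
python3 - <<'E'
from h import *
go(621.4,-113.6,96.5,-90)
im=cam("top");P=pts(im);z=P[:,:,2]
m=R4(185,300,170,262)&(z<.145)&(z>.066);blobs(P,m)
m=R4(345,470,170,262)&(z<.145)&(z>.105);blobs(P,m)
E
```

```text
t 22.25 pos [ 621.3 -113.5  177. ] head -90.1 rotvec [-0.05  0.08 -0.11] xyz_after [ 0.1  0.1 80.5] w 34.0 f [-0.4  0.5  0.3]
[198. 213.] med [635.8 217.8  90.6] zmax 129.5 rect [637.6 219.1] [ 7.4 90.6] 85.43 477
[212. 215.] med [637.3 197.3  79.1] zmax 85.0 rect [637.3 198. ] [ 7.1 90.1] 85.54 276
[238. 218.] med [631.3 153.7  79.4] zmax 86.6 rect [632. 154.] [ 7.2 90.3] 85.3 262
[264. 219.] med [629.  109.7  79.4] zmax 84.6 rect [629.4 110.3] [ 6.5 89.5] 85.63 235
[399. 228.] med [ 608.3 -112.6  124.5] zmax 129.2 rect [ 610.8 -113.5] [18.2  5.2] 0.87 51
[459. 228.] med [ 608.4 -211.4  117.3] zmax 129.1 rect [ 609.1 -211.2] [15.1  2.7] 6.56 31
[430. 230.] med [ 605.4 -162.4  122.8] zmax 128.5 rect [ 606.  -163.1] [7.6 5.7] 5.09 31
```

Call:
servo_tool --xyz '[[0,0,15],[0,0,25],[0,0,20],[0,0,12],[0,0,8.5],[0,0,0],[0,0,0]]' --dr '[[0,0,0],[0,0,0],[0,0,0],[0,0,0],[0,0,0],[0,0,0],[0,0,0]]'

```text
t: 22.88
ee_pos: [0.6216, -0.1132, 0.0972]
tcp_rot: [[1.0, 0.0, -0.001], [0.0, -1.0, 0.0], [-0.001, -0.0, -1.0]]
ft_force: [0.1, -0.0, 0.7]
gripper_width: 0.0341
finger_force: 0.0
```

Call:
servo_tool --xyz '[[0,0,0],[0,0,0],[0,0,0],[0,0,0],[0,0,0],[0,0,0]]' --dr '[[0,0,0],[0,0,0],[0,0,0],[0,0,0],[0,0,0],[0,0,0]]' --grip 0 --grip_force 30

```text
t: 23.38
ee_pos: [0.622, -0.1138, 0.0981]
tcp_rot: [[1.0, 0.0, 0.001], [0.0, -1.0, -0.0], [0.001, 0.0, -1.0]]
ft_force: [0.2, 0.0, 5.9]
gripper_width: 0.0057
finger_force: 34.8
```

Call:
servo_tool --xyz '[[0,0,-8],[0,0,-20],[0,0,-30],[0,0,-30],[0,0,-20],[0,0,0],[0,0,0]]' --dr '[[0,0,0],[0,0,0],[0,0,0],[0,0,0],[0,0,0],[0,0,4.3],[0,0,0]]'

```text
t: 23.97
ee_pos: [0.6219, -0.1138, 0.2066]
tcp_rot: [[0.997, -0.078, 0.002], [-0.078, -0.997, -0.0], [0.002, 0.0, -1.0]]
ft_force: [-0.4, 0.1, -1.4]
gripper_width: 0.0055
finger_force: 33.8
```

Call:
servo_tool --xyz '[[-1.1,-36,0],[-1.1,-36,0],[-1.1,-36,0],[-1.1,-36,0],[-1.1,-36,0],[-1.1,-36,0],[-1.1,-36,0],[-1.1,-30,0],[0,-8,0],[0,0,0],[0,0,0],[0,0,0]]' --dr '[[0,0,0],[0,0,0],[0,0,0],[0,0,0],[0,0,0],[0,0,0],[0,0,0],[0,0,0],[0,0,0],[0,0,0],[0,0,0],[0,0,0]]'

```text
t: 24.97
ee_pos: [0.6343, 0.1746, 0.2041]
tcp_rot: [[0.997, -0.076, -0.002], [-0.076, -0.997, -0.0], [-0.002, 0.001, -1.0]]
ft_force: [0.1, -0.2, -0.5]
gripper_width: 0.0052
finger_force: 33.8
```

```bash
python3 - <<'E'
from h import *
go(634.7,176.3,153,-94.4)
E
```

```text
t 24.97 pos [634.3 174.6 204.1] head -94.3 rotvec [0.03 0.13 0.06] xyz_after [ 0.2 -1.8 51.1] w 5.2 f [ 0.1 -0.2 -0.5]
```

Call:
servo_tool --xyz '[[0.2,-1.8,10],[0,0,20],[0,0,15],[0,0,5],[0,0,0],[0,0,0],[0,0,0]]' --dr '[[0,0.1,0],[0,0,0],[0,0,0],[0,0,0],[0,0,0],[0,0,0],[0,0,0]]'

```text
t: 25.55
ee_pos: [0.6352, 0.1777, 0.1561]
tcp_rot: [[0.997, -0.075, 0.003], [-0.075, -0.997, 0.001], [0.002, -0.001, -1.0]]
ft_force: [0.5, -0.2, -0.8]
gripper_width: 0.0052
finger_force: 33.8
```

```bash
python3 - <<'E'
from h import *
go(634.7,176.3,98,-94.4)
im=cam("scene"); P=pts(im);z=P[:,:,2]
blobs(P,R4(260,360,120,210)&(z<.14)&(z>.062)&(P[:,:,0]<.7))
E
```

```text
t 25.55 pos [635.2 177.7 156.1] head -94.3 rotvec [-0.05 -0.14  0.09] xyz_after [-0.4  1.5 58.1] w 5.2 f [ 0.5 -0.2 -0.8]
[299. 142.] med [622.4 222.3 121.4] zmax 129.2 rect [622.1 222.6] [4.1 8.6] 14.42 18
[310. 161.] med [635.3 177.  105.7] zmax 140.0 rect [627.9 183.4] [ 47.6 103.1] 58.56 1018
[312. 179.] med [634.  154.6  75.2] zmax 85.5 rect [634.  155.3] [14.4 89.5] 85.37 333
[316. 194.] med [631.9 110.5  75.3] zmax 83.8 rect [632.8 112.2] [12.7 89.9] 87.01 350
```

Call:
servo_tool --xyz '[[0,1.2,0],[0,0,0],[0,0,7],[0,0,7],[0,0,7],[0,0,7],[0,0,6],[0,0,6],[0,0,6],[0,0,0],[0,0,0]]' --dr '[[0,0,0],[0,0,0],[0,0,0],[0,0,0],[0,0,0],[0,0,0],[0,0,0],[0,0,0],[0,0,0],[0,0,0],[0,0,0]]'

```text
t: 26.52
ee_pos: [0.6344, 0.1767, 0.1082]
tcp_rot: [[0.997, -0.075, -0.0], [-0.075, -0.997, 0.0], [-0.0, -0.0, -1.0]]
ft_force: [-0.2, 0.3, -1.1]
gripper_width: 0.0052
finger_force: 33.8
```

```bash
python3 - <<'E'
from h import *
go(634.7,176.3,98,-94.4)
E
```

```text
t 26.52 pos [634.4 176.7 108.2] head -94.3 rotvec [-0.    0.02  0.11] xyz_after [ 0.3  0.4 10.2] w 5.2 f [-0.2  0.3 -1.1]
```

Call:
servo_tool --xyz '[[0,0.3,4],[0,0,4],[0,0,2.4],[0,0,0],[0,0,0]]' --dr '[[0,0,0],[0,0,0],[0,0,0],[0,0,0],[0,0,0]]'

```text
t: 26.93
ee_pos: [0.6346, 0.1765, 0.0982]
tcp_rot: [[0.997, -0.075, 0.0], [-0.075, -0.997, 0.0], [0.0, -0.0, -1.0]]
ft_force: [1.4, -0.4, -0.6]
gripper_width: 0.0055
finger_force: 33.9
```

Call:
servo_tool --xyz '[[0,0,0],[0,0,0],[0,0,0],[0,0,0],[0,0,-15],[0,0,-30],[0,0,-35],[1.4,30,0],[1.4,38.7,0],[1.4,38.7,0],[1.4,38.7,0],[1.4,38.7,0]]' --dr '[[0,0,0],[0,0,0],[0,0,0],[0,0,0],[0,0,0],[0,0,0],[0,0,0],[0,0,0],[0,0,0],[0,0,0],[0,0,0],[0,0,0]]' --grip 34

```text
t: 27.93
ee_pos: [0.6273, -0.0099, 0.1784]
tcp_rot: [[0.997, -0.074, 0.001], [-0.074, -0.997, 0.0], [0.001, -0.0, -1.0]]
ft_force: [0.9, 0.3, -0.2]
gripper_width: 0.0338
finger_force: 0.0
```

Call:
servo_tool --xyz '[[1.4,38.7,0],[1.4,38.7,0],[1.4,38.7,0],[1.4,38.7,0],[0,0,0],[0,0,0],[0,0,0],[0,0,0]]' --dr '[[0,0,0],[0,0,0],[0,0,0],[0,0,0],[0,0,-4.3],[0,0,0],[0,0,0],[0,0,0]]'

```text
t: 28.6
ee_pos: [0.6219, -0.162, 0.1783]
tcp_rot: [[1.0, -0.0, 0.001], [-0.0, -1.0, 0.0], [0.001, -0.0, -1.0]]
ft_force: [-0.7, 0.4, -0.3]
gripper_width: 0.034
finger_force: 0.0
```

```bash
python3 - <<'E'
from h import *
go(621.4,-163.4,97,-90)
im=cam("top");P=pts(im);z=P[:,:,2]
m=R4(185,300,170,262)&(z<.145)&(z>.066);blobs(P,m)
E
```

```text
t 28.6 pos [ 621.9 -162.   178.3] head -90.0 rotvec [-0.03 -0.03 -0.01] xyz_after [-0.5  1.4 81.3] w 34.0 f [-0.7  0.4 -0.3]
[198. 213.] med [636.2 217.7  90.8] zmax 130.6 rect [637.3 219.4] [ 7.9 90.3] 86.18 476
[212. 215.] med [637.6 197.3  78.8] zmax 84.4 rect [637.3 198.1] [ 7.4 89.7] 85.29 276
[223. 215.] med [632.  174.4  90.9] zmax 129.7 rect [633.8 176. ] [ 7.3 90.5] 85.77 422
[238. 217.] med [632.3 153.6  79.4] zmax 85.6 rect [631.9 154.3] [ 7.2 90.3] 86.11 256
[264. 219.] med [630.  109.7  79.3] zmax 86.1 rect [629.5 110.3] [ 6.8 89.1] 85.36 238
```

Call:
servo_tool --xyz '[[-0.3,1.4,15],[0,0,25],[0,0,20],[0,0,12],[0,0,9],[0,0,0],[0,0,0]]' --dr '[[0,0,0],[0,0,0],[0,0,0],[0,0,0],[0,0,0],[0,0,0],[0,0,0]]'

```text
t: 29.23
ee_pos: [0.6217, -0.1642, 0.0978]
tcp_rot: [[1.0, 0.001, 0.001], [0.001, -1.0, 0.0], [0.001, -0.0, -1.0]]
ft_force: [-0.3, 0.2, 0.5]
gripper_width: 0.0339
finger_force: 0.0
```

Call:
servo_tool --xyz '[[0,0,0],[0,0,0],[0,0,0],[0,0,0],[0,0,0],[0,0,0]]' --dr '[[0,0,0],[0,0,0],[0,0,0],[0,0,0],[0,0,0],[0,0,0]]' --grip 0 --grip_force 30

```text
t: 29.73
ee_pos: [0.6221, -0.1646, 0.0988]
tcp_rot: [[1.0, 0.0, 0.003], [0.0, -1.0, -0.0], [0.003, 0.0, -1.0]]
ft_force: [0.7, 0.2, 6.3]
gripper_width: 0.0056
finger_force: 34.7
```

Call:
servo_tool --xyz '[[0,0,-8],[0,0,-20],[0,0,-30],[0,0,-30],[0,0,-20],[0,0,0],[0,0,0]]' --dr '[[0,0,0],[0,0,0],[0,0,0],[0,0,0],[0,0,0],[0,0,4.4],[0,0,0]]'

```text
t: 30.32
ee_pos: [0.6218, -0.1648, 0.2072]
tcp_rot: [[0.997, -0.079, 0.003], [-0.079, -0.997, -0.001], [0.003, 0.001, -1.0]]
ft_force: [0.0, 0.9, -1.7]
gripper_width: 0.0057
finger_force: 33.7
```

Call:
servo_tool --xyz '[[-1.6,-36,0],[-1.6,-36,0],[-1.6,-36,0],[-1.6,-36,0],[-1.6,-36,0],[-1.6,-36,0],[-1.6,-36,0],[-1.6,-32,0],[-0.4,-12,0],[0,0,0],[0,0,0],[0,0,0]]' --dr '[[0,0,0],[0,0,0],[0,0,0],[0,0,0],[0,0,0],[0,0,0],[0,0,0],[0,0,0],[0,0,0],[0,0,0],[0,0,0],[0,0,0]]'

```text
t: 31.32
ee_pos: [0.6308, 0.1302, 0.2046]
tcp_rot: [[0.997, -0.077, -0.001], [-0.077, -0.997, -0.0], [-0.001, 0.001, -1.0]]
ft_force: [-0.1, -0.4, -0.7]
gripper_width: 0.0054
finger_force: 33.7
```

```bash
python3 - <<'E'
from h import *
go(631.3,132.5,153,-94.4)
E
```

```text
t 31.32 pos [630.8 130.2 204.6] head -94.4 rotvec [ 0.03  0.05 -0.02] xyz_after [ 0.4 -2.3 51.6] w 5.4 f [-0.1 -0.4 -0.7]
```

Call:
servo_tool --xyz '[[0.3,-1.6,10],[0,0,20],[0,0,15],[0,0,3],[0,0,0],[0,0,0],[0,0,0]]' --dr '[[0,0,0],[0,0,0],[0,0,0],[0,0,0],[0,0,0],[0,0,0],[0,0,0]]'

```text
t: 31.9
ee_pos: [0.6319, 0.1329, 0.1587]
tcp_rot: [[0.997, -0.077, 0.003], [-0.077, -0.997, 0.001], [0.003, -0.001, -1.0]]
ft_force: [0.1, -0.0, 0.8]
gripper_width: 0.0054
finger_force: 33.7
```

```bash
python3 - <<'E'
from h import *
go(631.3,132.5,98.5,-94.4)
E
```

```text
t 31.9 pos [631.9 132.9 158.7] head -94.4 rotvec [-0.04 -0.15 -0.02] xyz_after [-0.6  0.4 60.2] w 5.4 f [ 0.1 -0.   0.8]
```

Call:
servo_tool --xyz '[[-0.3,0.4,7],[0,0,7],[0,0,7],[0,0,7],[0,0,7],[0,0,6],[0,0,5],[0,0,4],[0,0,0],[0,0,0]]' --dr '[[0,0,0],[0,0,0],[0,0,0],[0,0,0],[0,0,0],[0,0,0],[0,0,0],[0,0,0],[0,0,0],[0,0,0]]'

```text
t: 32.73
ee_pos: [0.631, 0.1329, 0.1071]
tcp_rot: [[0.997, -0.077, 0.0], [-0.077, -0.997, 0.0], [0.0, -0.0, -1.0]]
ft_force: [0.4, -0.5, -0.8]
gripper_width: 0.0052
finger_force: 33.7
```

Call:
servo_tool --xyz '[[0,0,4],[0,0,4],[0,0,2.4],[0,0,0],[0,0,0]]' --dr '[[0,0,0],[0,0,0],[0,0,0],[0,0,0],[0,0,0]]'

```text
t: 33.15
ee_pos: [0.6315, 0.133, 0.0988]
tcp_rot: [[0.997, -0.076, 0.003], [-0.076, -0.997, 0.001], [0.002, -0.001, -1.0]]
ft_force: [-2.9, 0.2, 7.5]
gripper_width: 0.0055
finger_force: 35.0
```

```bash
python3 - <<'E'
from h import *
go(631.3,132.5,98.5,-94.4)
E
```

```text
t 33.15 pos [631.5 133.   98.8] head -94.4 rotvec [-0.05 -0.14  0.02] xyz_after [-0.1  0.5  0.3] w 5.5 f [-2.9  0.2  7.5]
```

Call:
servo_tool --xyz '[[0,0,0],[0,0,0],[0,0,0],[0,0,0],[0,0,-15],[0,0,-30],[0,0,-35],[1.8,30,0],[1.8,39.3,0],[1.8,39.3,0],[1.8,39.3,0],[1.8,39.3,0]]' --dr '[[0,0,0],[0,0,0],[0,0,0],[0,0,0],[0,0,0],[0,0,0],[0,0,0],[0,0,0],[0,0,0],[0,0,0],[0,0,0],[0,0,0]]' --grip 34

```text
t: 34.15
ee_pos: [0.6252, -0.0562, 0.1767]
tcp_rot: [[0.997, -0.076, 0.0], [-0.076, -0.997, 0.0], [0.0, -0.0, -1.0]]
ft_force: [0.5, 0.0, -0.8]
gripper_width: 0.0338
finger_force: 0.0
```

Call:
servo_tool --xyz '[[1.8,39.3,0],[1.8,39.3,0],[1.8,39.3,0],[1.8,39.3,0],[0,0,0],[0,0,0],[0,0,0],[0,0,0]]' --dr '[[0,0,0],[0,0,0],[0,0,0],[0,0,0],[0,0,-4.4],[0,0,0],[0,0,0],[0,0,0]]'

```text
t: 34.82
ee_pos: [0.621, -0.2106, 0.1767]
tcp_rot: [[1.0, -0.0, 0.0], [-0.0, -1.0, 0.001], [0.0, -0.001, -1.0]]
ft_force: [0.3, -0.3, 0.4]
gripper_width: 0.0341
finger_force: 0.0
```

```bash
python3 - <<'E'
from h import *
go(621.2,-213.4,97,-90)
im=cam("top");P=pts(im);z=P[:,:,2]
m=R4(185,300,170,262)&(z<.145)&(z>.066);blobs(P,m)
E
```

```text
t 34.82 pos [ 621.  -210.6  176.7] head -90.0 rotvec [-0.04 -0.02 -0.01] xyz_after [ 0.2  2.8 79.7] w 34.1 f [ 0.3 -0.3  0.4]
[198. 213.] med [635.8 217.8  90.5] zmax 128.7 rect [637.7 219.4] [ 7.8 90.6] 85.83 470
[212. 215.] med [636.5 197.2  79. ] zmax 84.3 rect [637.5 197.7] [ 7.3 90.4] 85.5 278
[223. 215.] med [632.6 174.3  90.6] zmax 129.2 rect [633.9 175.7] [ 7.4 90.6] 85.93 427
[238. 218.] med [632.  153.5  79.4] zmax 84.3 rect [632.  154.2] [ 7.4 90.1] 84.91 260
[249. 217.] med [629.4 131.   91.4] zmax 128.9 rect [631.3 132.4] [ 7.2 89.7] 85.8 360
[264. 219.] med [629.8 109.7  79.4] zmax 85.5 rect [629.6 110.3] [ 6.8 89.5] 85.73 238
```

Call:
servo_tool --xyz '[[0.2,2.6,15],[0,0,25],[0,0,20],[0,0,12],[0,0,7.5],[0,0,0],[0,0,0]]' --dr '[[0,0,0],[0,0,0],[0,0,0],[0,0,0],[0,0,0],[0,0,0],[0,0,0]]'

```text
t: 35.45
ee_pos: [0.6214, -0.2141, 0.0981]
tcp_rot: [[1.0, 0.001, 0.001], [0.001, -1.0, -0.0], [0.001, 0.0, -1.0]]
ft_force: [-0.3, 0.2, 0.3]
gripper_width: 0.034
finger_force: 0.0
```

Call:
servo_tool --xyz '[[0,0,0],[0,0,0],[0,0,0],[0,0,0],[0,0,0],[0,0,0]]' --dr '[[0,0,0],[0,0,0],[0,0,0],[0,0,0],[0,0,0],[0,0,0]]' --grip 0 --grip_force 30

```text
t: 35.95
ee_pos: [0.6217, -0.2146, 0.0989]
tcp_rot: [[1.0, 0.0, 0.003], [0.0, -1.0, -0.001], [0.003, 0.001, -1.0]]
ft_force: [-0.1, 1.2, 5.3]
gripper_width: 0.0055
finger_force: 34.7
```

Call:
servo_tool --xyz '[[0,0,-8],[0,0,-20],[0,0,-30],[0,0,-30],[0,0,-20],[0,0,0],[0,0,0]]' --dr '[[0,0,0],[0,0,0],[0,0,0],[0,0,0],[0,0,0],[0,0,4.4],[0,0,0]]'

```text
t: 36.53
ee_pos: [0.6214, -0.2147, 0.2075]
tcp_rot: [[0.997, -0.079, 0.003], [-0.079, -0.997, -0.001], [0.003, 0.001, -1.0]]
ft_force: [-0.8, 0.2, -0.5]
gripper_width: 0.0053
finger_force: 33.8
```

Call:
servo_tool --xyz '[[-2,-37.5,0],[-2,-37.5,0],[-2,-37.5,0],[-2,-37.5,0],[-2,-37.5,0],[-2,-37.5,0],[-2,-37.5,0],[-2,-30,0],[-0.5,-9,0],[0,0,0],[0,0,0],[0,0,0]]' --dr '[[0,0,0],[0,0,0],[0,0,0],[0,0,0],[0,0,0],[0,0,0],[0,0,0],[0,0,0],[0,0,0],[0,0,0],[0,0,0],[0,0,0]]'

```text
t: 37.53
ee_pos: [0.6275, 0.0859, 0.2048]
tcp_rot: [[0.997, -0.077, -0.001], [-0.077, -0.997, -0.0], [-0.001, 0.0, -1.0]]
ft_force: [-0.1, -0.3, -0.7]
gripper_width: 0.0055
finger_force: 33.7
```

```bash
python3 - <<'E'
from h import *
go(627.8,88.6,153,-94.4)
E
```

```text
t 37.53 pos [627.5  85.9 204.8] head -94.4 rotvec [ 0.03  0.04 -0.04] xyz_after [ 0.1 -2.8 51.8] w 5.5 f [-0.1 -0.3 -0.7]
```

Call:
servo_tool --xyz '[[0.1,-2,10],[0,0,20],[0,0,15],[0,0,3],[0,0,0],[0,0,0],[0,0,0]]' --dr '[[0,0,0],[0,0,0],[0,0,0],[0,0,0],[0,0,0],[0,0,0],[0,0,0]]'

```text
t: 38.12
ee_pos: [0.6284, 0.0891, 0.1588]
tcp_rot: [[0.997, -0.077, 0.003], [-0.077, -0.997, 0.0], [0.003, -0.001, -1.0]]
ft_force: [0.6, -0.4, -1.0]
gripper_width: 0.0055
finger_force: 33.7
```

```bash
python3 - <<'E'
from h import *
go(627.8,88.6,98.5,-94.4)
E
```

```text
t 38.12 pos [628.4  89.1 158.8] head -94.4 rotvec [-0.04 -0.15 -0.02] xyz_after [-0.6  0.6 60.3] w 5.5 f [ 0.6 -0.4 -1. ]
```

Call:
servo_tool --xyz '[[-0.3,0.5,7],[0,0,7],[0,0,7],[0,0,7],[0,0,7],[0,0,6],[0,0,5],[0,0,4],[0,0,0],[0,0,0]]' --dr '[[0,0,0],[0,0,0],[0,0,0],[0,0,0],[0,0,0],[0,0,0],[0,0,0],[0,0,0],[0,0,0],[0,0,0]]'

```text
t: 38.95
ee_pos: [0.6275, 0.089, 0.1073]
tcp_rot: [[0.997, -0.077, 0.0], [-0.077, -0.997, 0.0], [0.0, -0.0, -1.0]]
ft_force: [0.2, -0.4, -1.5]
gripper_width: 0.0054
finger_force: 33.7
```

Call:
servo_tool --xyz '[[0,0,4],[0,0,4],[0,0,2.4],[0,0,0],[0,0,0]]' --dr '[[0,0,0],[0,0,0],[0,0,0],[0,0,0],[0,0,0]]'

```text
t: 39.37
ee_pos: [0.628, 0.0891, 0.0989]
tcp_rot: [[0.997, -0.076, 0.003], [-0.076, -0.997, 0.0], [0.002, -0.001, -1.0]]
ft_force: [-2.5, -0.1, 8.0]
gripper_width: 0.0052
finger_force: 35.1
```

```bash
python3 - <<'E'
from h import *
go(627.8,88.6,98.5,-94.4)
E
```

```text
t 39.37 pos [628.   89.1  98.9] head -94.4 rotvec [-0.04 -0.14  0.02] xyz_after [-0.2  0.5  0.4] w 5.2 f [-2.5 -0.1  8. ]
```

Release, and get clear of both cameras' views: up 120 mm, then toward −y.

Call:
servo_tool --xyz '[[0,0,0],[0,0,0],[0,0,0],[0,0,0],[0,0,-15],[0,0,-30],[0,0,-35],[0,0,-35],[0,40,0],[0,40,0],[0,40,0],[0,40,0]]' --dr '[[0,0,0],[0,0,0],[0,0,0],[0,0,0],[0,0,0],[0,0,0],[0,0,0],[0,0,0],[0,0,0],[0,0,0],[0,0,0],[0,0,0]]' --grip 34

```text
t: 40.37
ee_pos: [0.6149, -0.072, 0.2119]
tcp_rot: [[0.997, -0.076, 0.001], [-0.076, -0.997, 0.0], [0.001, -0.0, -1.0]]
ft_force: [1.2, 0.4, -0.8]
gripper_width: 0.034
finger_force: 0.0
```

Call:
servo_tool --xyz '[[-10,38,0],[-10,38,0],[-10,38,0],[-10,38,0],[-15,35,0],[-15,35,0],[-15,35,0],[-15,35,0],[-15,35,0],[-15,35,0],[-15,35,0],[0,0,0]]' --dr '[[0,0,0],[0,0,0],[0,0,0],[0,0,0],[0,0,0],[0,0,0],[0,0,0],[0,0,0],[0,0,0],[0,0,0],[0,0,0],[0,0,0]]'

```text
t: 41.37
ee_pos: [0.4361, -0.4606, 0.2108]
tcp_rot: [[0.997, -0.083, -0.002], [-0.083, -0.997, -0.001], [-0.001, 0.001, -1.0]]
ft_force: [0.0, -0.9, -0.5]
gripper_width: 0.0341
finger_force: 0.0
```

```bash
python3 - <<'E'
from h import *
im=cam("top");P=pts(im);z=P[:,:,2]
cv2.imwrite("pics/fin.png",im["frame"][:,:,::-1])
m=R4(185,300,170,262)&(z<.145)&(z>.066);blobs(P,m)
print("bolt");blobs(P,R4(320,385,285,362)&(z<.2)&(z>.042)); blobs(P,R4(320,385,285,362)&(z>.029)&(z<.04),30)
print("rib");blobs(P,R4(375,445,298,350)&(z>.040)&(z<.2))
for u,v in[(385,308),(385,338),(420,310),(420,340)]: print(np.round(np.median(P[v-2:v+3,u-2:u+3].reshape(-1,3),0)*1e3,1))
print(manip.sense()["ee_pos"])
E
```

```text
[198. 213.] med [636.4 217.7  90.6] zmax 129.5 rect [637.5 219.6] [ 8.  90.2] 85.26 478
[212. 215.] med [637.1 197.3  78.8] zmax 84.9 rect [637.5 197.7] [ 7.4 90.1] 85.64 280
[223. 215.] med [632.  174.5  91.2] zmax 130.5 rect [633.8 175.8] [ 8.  90.2] 85.54 426
[238. 217.] med [632.3 153.6  79.4] zmax 84.8 rect [632.  154.1] [ 7.2 89.8] 85.26 258
[249. 217.] med [629.4 131.   91.6] zmax 129.1 rect [631.  132.4] [ 7.2 89.3] 85.8 360
[264. 219.] med [630.5 109.6  79.5] zmax 84.8 rect [629.6 110.2] [ 6.7 89.6] 85.77 239
[276. 219.] med [625.8  87.5  92. ] zmax 131.1 rect [627.5  88.3] [ 6.7 89.5] 85.52 311
bolt
[351. 325.] med [450.7 -38.1  58.3] zmax 63.3 rect [450.5 -38.8] [23.3 11.9] 0.56 104
[345. 313.] med [470.2 -27.9  34.6] zmax 39.1 rect [469.4 -31.4] [ 5.3 50.5] 0.19 104
[359. 327.] med [446.1 -54.7  33.5] zmax 39.9 rect [446.2 -43.6] [37.9 71.7] 0.27 510
rib
[402. 324.] med [ 452.2 -125.6   48.9] zmax 53.6 rect [ 452.  -126.9] [13.9 43.2] 0.16 212
[478.9 -99.4  25.5]
[426.8 -98.9  24.2]
[ 475.4 -160.1   25. ]
[ 423.6 -160.    26.8]
[ 0.43801147 -0.45807277  0.21084945]
```

View pics/fin.png

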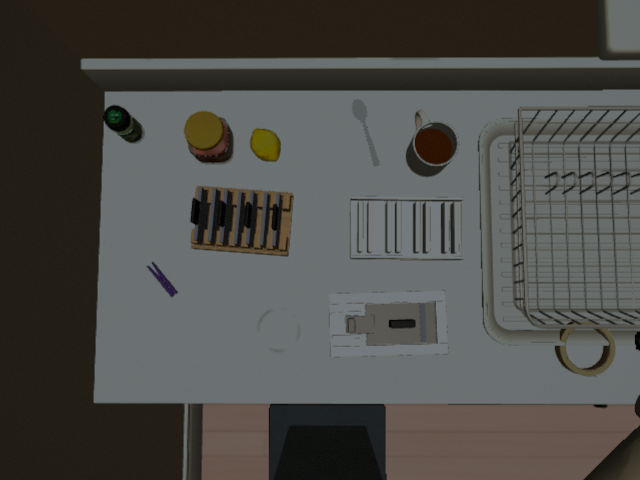

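The final view shows seven plates in the rack (columns 195–280), the stand empty, and the insert seated with the bolt shut at (358,325).

```bash
python3 -c "
from cell import manip
print(manip.hand_in())"
```

```text
the job is handed in; nothing more can be done
None
```

The job is handed in: the insert lies flush in the recess with the bolt shut over it, and all four graters stand in rack slots 0, 2, 4 and 6; the final camera check agreed with this, but no verdict came back.

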